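Open the ware tote's gate and hold it for the potter

ROBOT

A 6-joint arm with a two-finger parallel gripper is mounted at the origin on the work surface. World frame = base frame: x ahead of the robot, y to its left, z up, the work surface at z = 0. Lengths are in m, angles in rad, forces in N, time in s.
With the tool pointing down it reaches from about 0.325 to 0.775 m from the base axis. Payload 5.5 kg.
Tool frame: the origin (TCP) lies on the centre line of the jaws, within the pads' length; the fingertips stand bot.tips_ahead ahead of it and the grasp point (between the pads) lies 5 mm behind it (bot.tips_ahead is the distance from the TCP to the fingertips, in m); z points along the fingers, y is the direction in which the jaws open and shut (so a half turn about z gives the same grasp; the last joint's range is limited). The gripper opens to 85 mm and grips with 20 to 120 N. Pads are 22 mm wide; open, the fingers measure 114 mm over their backs; the gripper's body (76 mm by 85 mm) begins 54 mm behind the grasp point. The pads swing forward as they close: fully open they stand 13 mm farther back than shut.
Start: joints at [1.107, 0.091, 1.231, -0, 1.82, -0.057], TCP at [0.237, 0.551, 0.245] pointing down, gripper open.
Joint ranges: [-2.87, 2.87], [-0.86, 2.18], [0.17, 2.46], [-1.51, 4.65], [0.06, 2.69], [-2.65, 2.65]. Speed limits (rad/s): [2.57, 2.57, 3.01, 3.14, 3.14, 3.14].

INTERFACE

Orientations are given as a unit quaternion [w, x, y, z].
In Python, from cell import bot gives the robot as it stands.
- The arm moves only by the shell command python3 -m crank 'ROWS'. ROWS is a JSON object of lists of equal length, an entry for each row: "travel": the shift along the world's x, y, z in units of 30 mm (1.0 is 30 mm), a list of three; "twist": the turn, a rotation vector about the world's x, y, z in units of 5 degrees (1.0 is 5 degrees), a list of three; "claw": the opening, from -1 (shut) to 1 (fully open). In form: {"travel": [[dx, dy, dz], ...], "twist": [[ax, ay, az], ...], "claw": [claw, ...]}. A call has 1 to 12 rows; each row is the pose to reach, as a shift and turn from the pose commanded when the call began; what a row does not reach only later rows make up. A row lasts 1/12 s, in which the tool goes at most 41.7 mm and 7.16 degrees, less where a joint would pass 70% of its speed; a pose out of reach is approached as far as the arm can. A call with a gripper value outside its range is refused whole. The fingers move at their own pace and stop on an object; the grip force is fixed at half the most. Time passes only in rows, so rows that repeat a pose let the fingers close. It gives the time, the measured TCP pose, the force and the opening at its end, in the units of the state.
- bot.observe(): the state, without advancing time (a new reading comes with each control period).
- bot.read_camera(name): name is "side" or "top"; returns (picture, depth): 384x512x3 uint8, red, green, blue; 384x512 float32, m along the optical axis (not along the pixel's ray), 0 where there is no reading.
- bot.camera_model(name): a dict with "fx", "fy", "cx", "cy" (pixels), "cam_to_world" (4x4, takes a point from camera to world coordinates). Camera axes: x right, y down, z forward; pixel columns grow to the right and rows downward; lengths in m; the calibration is good to about 2 mm. A picture is of the moment at which its call begins. camera_model takes no time and is no camera call.
- bot.close_job(): hands the job in, once; it reports no verdict.
The state is a dict: "t": time; "joint_positions": joint angles; "qd": joint speeds; "tau": joint torques, N m; "ee_pos": TCP position; "tcp_rot": TCP orientation; "contact_force": force on the tool from outside, world axes, zero at the start; "torque": the same for the moment, N m; "finger_gap": finger opening in m.
Only numpy, scipy, OpenCV 4.12 (cv2) and the standard library are available. Lean on these libraries where they do the work, as an engineer would, in place of code of your own. Each camera call takes 0.05 s, during which the arm holds its last target.

TASK

Lift the loose dust cover off the ware tote's two catches and set it down gently, upright, on the middle of the round plaster bat. Then pinch both thumb tabs of the narrow catch fully in, after that both tabs of the broad catch, take the gate by its upright pull and swing it past its detent until it stands wide open. Finish while still holding the pull, keeping the gate wide against its closing spring, with the cups in the tote and all other things on the bench left undisturbed.

Things in the scene. Friction and masses are not known exactly. Their poses are not given: they have to be found in the camera images.
- cover_rib (a point): centre of the wooden rib on top of the loose aluminium dust cover (0.22 kg). Rib: 16 mm in x, 70 mm in y, 28 mm tall. Cover: upside-down box 60 mm (x) by 164 mm (y), 57 mm tall without rib, z up; this point is 71 mm above its lower edge, 14 mm below the rib's top. It stands on the tote's rail over both catches, which reach 46 mm up into it: lift it straight up 60 mm before moving aside
- bat: round plaster bat fixed on the bench, 210 mm across, 20 mm thick; origin at the centre of its underside
- tote: plywood ware tote fixed on the bench: 200 mm (its x) by 260 mm (its y), 120 mm tall, open on top; origin at the centre of its underside. Its front, with the gate, faces its own -x; a flat rail 45 mm deep, 120 mm above the bench, runs along the front and carries the catches
- narrow_mid (a point): middle of the narrow catch, 32 mm above the rail, axes as the tote's. Two upright steel thumb tabs, 14 mm wide in x, 6 mm thick, top 14 mm above this point, stand at +y and -y of it, outer faces 46 mm apart (26 mm when fully in): pinch them together along y, from above, around this point. The two catches are 95 mm apart along the rail, in either order
- broad_mid (a point): middle of the broad catch: the same as the narrow one, but its tabs are 38 mm wide in x
- narrow_a (a joint): how far the narrow catch's thumb tab on its +y side is pressed in towards the catch's middle: 0 m as found, 0.010 m fully in; it clears the gate from 0.006 m. Slides with about 2 N of friction and stays where it is left (no spring)
- narrow_b (a joint): how far the narrow catch's thumb tab on its -y side is pressed in towards the catch's middle: 0 m as found, 0.010 m fully in; it clears the gate from 0.006 m. Slides with about 2 N of friction and stays where it is left (no spring)
- broad_a (a joint): how far the broad catch's thumb tab on its +y side is pressed in towards the catch's middle: 0 m as found, 0.010 m fully in; it clears the gate from 0.006 m. Slides with about 2 N of friction and stays where it is left (no spring)
- broad_b (a joint): how far the broad catch's thumb tab on its -y side is pressed in towards the catch's middle: 0 m as found, 0.010 m fully in; it clears the gate from 0.006 m. Slides with about 2 N of friction and stays where it is left (no spring)
- gate (a joint): gate swing: 0 rad shut, 1.5 the stop; opens clockwise from above, out of the tote's front. The catches' claws lock it until all four tabs are in. A sprung detent resists from 0.15 to 0.55 rad (up to 2.2 N at the pull), passed at 0.9. A spring pulls it shut (0.7 to 1.4 N at the pull): let go, it falls back to rest on the detent at about 0.7, or shuts. Wide open means over 1.15; aim for about 1.3
- gate_pull (a point): on the gate's upright round pull, a steel post 16 mm in diameter, 17 mm below its top (top 165 mm above the bench), free below for 55 mm; it stands 45 mm in front of the gate, 140 mm along it from the hinge. Grip it from above; it can turn between the fingers. Turns with the gate
- gate_hinge (a point): point on the gate's upright hinge axis, near the tote's front +y corner, 145 mm above the bench; fixed to the tote and with its axes
- cup_a: white pottery cup, 72 mm wide, 85 mm tall, standing inside the tote; leave where it is. Origin at the centre of its underside
- cup_b: brown pottery cup, 72 mm wide, 85 mm tall, standing inside the tote; leave where it is. Origin at the centre of its underside
- jar: glaze jar with a cork, 68 mm wide, 100 mm tall; leave where it is. Origin at the centre of its underside
- bowl: white bowl, 110 mm wide, 50 mm tall; leave where it is. Origin at the centre of its underside
- brush: glazing brush lying on the bench; leave where it is. Origin at the centre of its underside
- prop: round kiln prop, 40 mm wide, 60 mm tall; leave where it is. Origin at the centre of its underside
- rib: flat round wooden throwing rib, 70 mm wide, 8 mm thick; leave where it is. Origin at the centre of its underside
There are look-alikes about, which are no part of the job. Of the things like the bat, leave any that is purple; of the rest the larger one is meant.

How it is judged:
On the way, in this order (a step that is already met when the one before it is completed fails the run):
1. the dust cover stands upright on the bat, let go (horizontal distance between cover_rib and bat below 0.045 m and height (world z) of cover_rib below 0.1 m and angle between cover_rib's own z axis and vertical below 0.12 rad and contact force between the fingers and cover below 0.05 N), for 0.2 s.
2. both tabs of the narrow catch are pinched in (value of joint each of narrow_a, narrow_b above 0.006 m and contact force between the fingers and narrow_a above 0.2 N and contact force between the fingers and narrow_b above 0.2 N), for 0.04 s.
3. both tabs of the broad catch are pinched in (value of joint each of broad_a, broad_b above 0.006 m and contact force between the fingers and broad_a above 0.2 N and contact force between the fingers and broad_b above 0.2 N), for 0.04 s.
4. the gate, gripped by its pull, is past its detent (value of joint gate above 0.92 rad and contact force between the fingers and gate_c5 above 0.2 N), for 0.1 s.
At the end, for the whole second after the job is handed in: The gate is held more than 1.15 rad open and still, by fingers touching its pull (over 0.3 N); all four catch tabs are in by more than 6 mm; the cover is upright (within 0.12 rad) on the bat, its rib within 45 mm of the bat's centre in plan (value of joint gate above 1.15 rad and velocity of joint gate below 0.1 rad/s and contact force between the fingers and gate_c5 above 0.3 N and value of joint each of narrow_a, narrow_b, broad_a, broad_b above 0.006 m and horizontal distance between cover_rib and bat below 0.045 m and height (world z) of cover_rib below 0.1 m and angle between cover_rib's own z axis and vertical below 0.12 rad); the arm keeps its last pose, push and grip.
It fails at once if a cup or another bystander was moved by more than 30 mm (distance of any of cup_a, cup_b, jar, bowl, brush, prop, rib from where it was at the start of the episode above 0.03 m).
It fails at once if a tab of the broad catch was pressed in before the narrow catch had been pinched (value of joint any of broad_a, broad_b above 0.006 m and value of joint any of narrow_a, narrow_b below 0.005 m).
It fails at once if the cover was dropped (linear speed of cover above 0.7 m/s and contact force between the fingers and cover below 0.05 N).
It also fails if it takes over 72 s, if anything falls off the work surface, if the arm or the gripper's body presses on something with over 40 N, if the wrist force passes 120 N, or if a joint passes its speed limit or range.

## Working session

There is one attempt and no reset: what is moved stays moved. The work goes in short steps, Python scripts to look and compute and a shell command to move; the robot and the scene stay as the last step left them, time stands still between calls to the robot, and variables do not carry over. Pictures are saved under pics/ and viewed, and the job is handed in when it is done.

```bash
ls; mkdir -p pics; python3 - <<'E'
from cell import bot
import cv2,numpy as np
print(bot.observe(), bot.tips_ahead)
for n in("side","top"):
    p,d=bot.read_camera(n); np.savez(f"{n}0.npz",p=p,d=d)
    cv2.imwrite(f"pics/{n}0.png",p[:,:,::-1]); m=bot.camera_model(n); print(n,m)
E
```

```text
pics
{'t': 0.0, 'joint_positions': array([ 1.10726271e+00,  9.18731562e-02,  1.23188097e+00,  2.08105116e-05,
        1.81979153e+00, -5.67272689e-02]), 'qd': array([ 5.93295839e-05,  7.63535156e-04, -1.38031829e-03,  1.12155811e-03,
       -6.72350705e-04,  2.60532830e-05]), 'tau': array([ 1.74252084e-03, -4.58742571e+01, -4.18016303e+01,  4.78144202e-06,
        1.17795164e-02,  3.22792528e-05]), 'ee_pos': array([0.23730573, 0.55080512, 0.24414505]), 'tcp_rot': array([-2.60910778e-04,  2.02000912e-01,  9.79384847e-01, -9.41056487e-04]), 'contact_force': array([ 0.21758351, -0.51401598, -1.17665187]), 'torque': array([0.00991809, 0.0183075 , 0.02716779]), 'finger_gap': 0.08549760419445221} 0.014
side {'fx': 452.86393951485735, 'fy': 452.86393951485735, 'cx': 245.19232931594053, 'cy': 187.90952187810453, 'cam_to_world': array([[ 0.98777951, -0.10703084,  0.11329622,  0.34115217],
       [-0.15583367, -0.66544943,  0.72999515, -0.82704771],
       [-0.00273909, -0.73872962, -0.67399632,  0.90461853],
       [ 0.        ,  0.        ,  0.        ,  1.        ]])}
top {'fx': 370.0747256993943, 'fy': 370.0747256993943, 'cx': 258.120969917505, 'cy': 196.70845669072418, 'cam_to_world': array([[ 0.00560905, -0.99324834,  0.1158718 ,  0.3782651 ],
       [-0.99962148, -0.00869023, -0.02610319,  0.01059336],
       [ 0.02693391, -0.11568153, -0.99292112,  1.23273668],
       [ 0.        ,  0.        ,  0.        ,  1.        ]])}
```

View pics/top0.png

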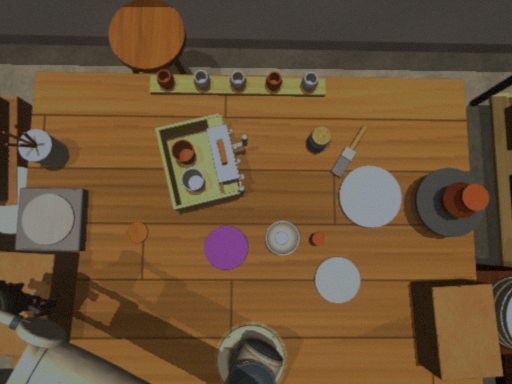

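View pics/side0.png

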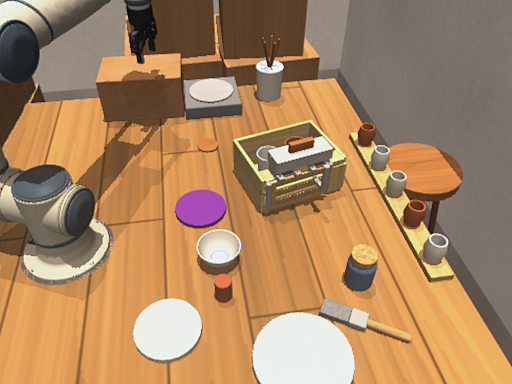

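Candidates for the bat: large white disc at top-pixel (370,196), small white disc (338,280), purple disc (227,247, excluded), disc on a grey stand (48,218) and the grey wheel (448,202). I choose the large white one at (370,196). I'll check that in crops, along with the tote.

```bash
cat > h.py <<'E'
import numpy as np,cv2
from cell import bot
def W(n,u,v,d):
    m=bot.camera_model(n);T=m["cam_to_world"]
    u=np.asarray(u,float);v=np.asarray(v,float);d=np.asarray(d,float)
    c=np.stack([(u-m["cx"])/m["fx"]*d,(v-m["cy"])/m["fy"]*d,d],-1)
    return c@T[:3,:3].T+T[:3,3]
def ray(n,u,v,z):
    a=W(n,u,v,np.ones_like(np.asarray(u,float)));o=bot.camera_model(n)["cam_to_world"][:3,3]
    return o+(a-o)*((z-o[2])/(a-o)[...,2])[...,None]
def proj(n,P):
    m=bot.camera_model(n);T=m["cam_to_world"];c=(np.asarray(P)-T[:3,3])@T[:3,:3]
    return np.stack([c[...,0]/c[...,2]*m["fx"]+m["cx"],c[...,1]/c[...,2]*m["fy"]+m["cy"]],-1)
def crop(p,x0,x1,y0,y1,s,f):
    cv2.imwrite(f,cv2.resize(np.ascontiguousarray(p[y0:y1,x0:x1,::-1]),None,fx=s,fy=s,interpolation=cv2.INTER_CUBIC))
E
python3 - <<'E'
from h import *
t=np.load("top0.npz");s=np.load("side0.npz")
crop(t["p"],150,260,105,215,6,"pics/topc.png"); crop(s["p"],225,355,110,220,6,"pics/sidec.png")
crop(t["p"],320,420,145,310,3,"pics/batc.png")
# depth map maps
d=t["d"];v,u=np.mgrid[0:384,0:512];P=W("top",u,v,d);np.save("Ptop.npy",P)
d=s["d"];P2=W("side",u,v,d);np.save("Pside.npy",P2)
for (a,b) in [(370,196),(338,280),(227,247),(200,162),(225,150),(219,149)]: print(a,b,P[b,a].round(4))
E
```

```text
370 196 [ 0.5251 -0.3928  0.0229]
338 280 [ 0.2503 -0.2824  0.0151]
227 247 [0.3546 0.0792 0.0111]
200 162 [0.6353 0.1733 0.0146]
225 150 [0.6378 0.0801 0.1754]
219 149 [0.6331 0.0951 0.2055]
```

View pics/topc.png

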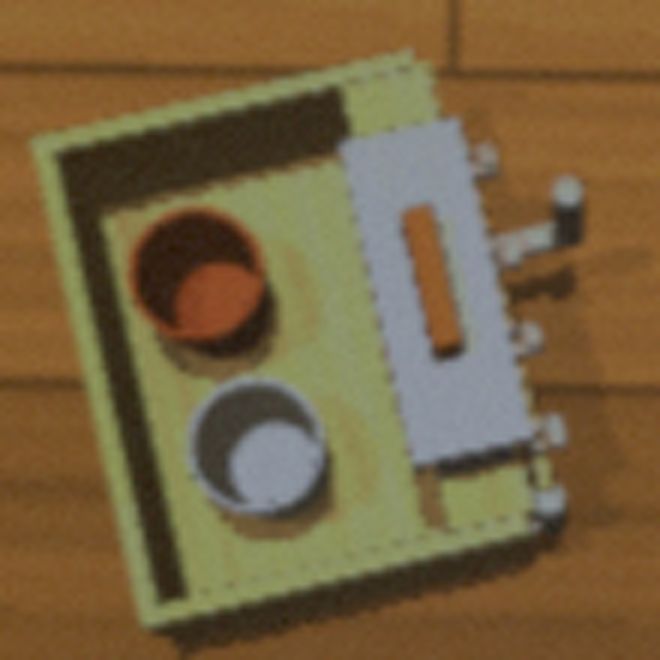

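View pics/sidec.png

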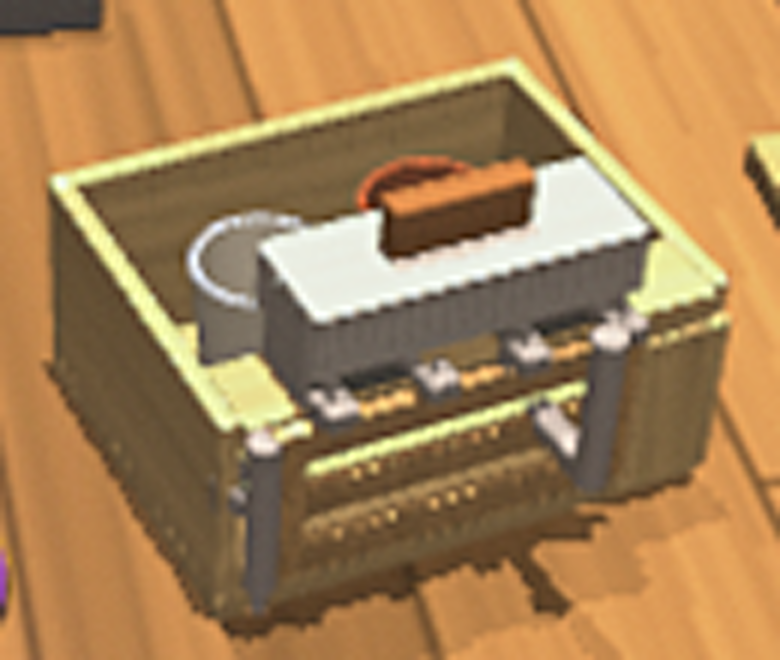

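View pics/batc.png

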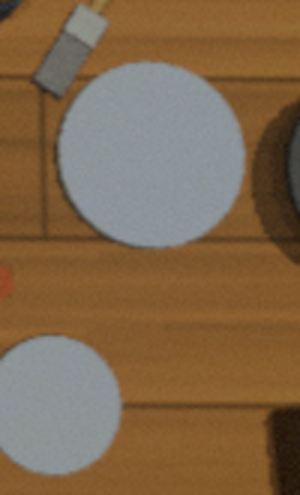

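The crops show the large plain white bat, top pixel (370,196), the tote with its rail and cover, the rib at (222,152), the pull at (245,138) and the hinge at (241,190). Next I'll measure them.

```bash
python3 - <<'E'
from h import *
t=np.load("top0.npz");s=np.load("side0.npz");T={"top":t,"side":s};PP={"top":np.load("Ptop.npy"),"side":np.load("Pside.npy")}
# bat
for n,uv in(("top",(370,196)),("side",(303,355))):
    h=cv2.cvtColor(T[n]["p"],cv2.COLOR_RGB2HSV); m=((h[...,1]<70)&(h[...,2]>110)).astype(np.uint8)
    k,l,st,c=cv2.connectedComponentsWithStats(m); i=l[uv[1],uv[0]]; print(n,st[i])
    q=np.argwhere(l==i)[:,::-1].astype(float); w=ray(n,q[:,0],q[:,1],0.020); (c,r)=cv2.minEnclosingCircle(w[:,:2].astype(np.float32)); print("bat",n,w.mean(0),c,r, PP[n][l==i][:,2].mean())
    # rib
    P=PP[n];z=P[...,2]; box=(P[...,0]>.5)&(P[...,0]<.78)&(P[...,1]>-.05)&(P[...,1]<.3)
    rb=box&(z>0.196)&(z<.215)
    w=P[rb]; print("rib",n,rb.sum(),w.mean(0),cv2.minAreaRect(w[:,:2].astype(np.float32)))
    cv=box&(z>0.170)&(z<.186)
    w=P[cv]; print("cover",n,cv.sum(),w.mean(0),cv2.minAreaRect(w[:,:2].astype(np.float32)))
def pt(n,a,b,x0,y0,z): 
    return ray(n,np.array(x0+a/6-.5),np.array(y0+b/6-.5),z).round(4)
# tote corners
c=[("top",a,b,150,105) for a,b in((36,138),(408,52),(150,626))]+[("side",a,b,225,110) for a,b in((58,180),(512,62),(725,285),(228,430))]
for q in c: print(q[:3],pt(*q,0.12))
for q in [("top",568,195,150,105),("side",612,335,225,110),("top",546,497,150,105),("side",264,440,225,110)]: print(q[:3],pt(*q,.165),pt(*q,.145))
P=PP["top"];print("h",P[137,244],P[138,245],P[188,241], P[189,241])
# brown rib in colour
for n in T:
    h=cv2.cvtColor(T[n]["p"],cv2.COLOR_RGB2HSV)
    P=PP[n]
E
```

```text
top [ 340  166   62   62 3028]
bat top [ 0.52513123 -0.39490269  0.02      ] (0.5261906385421753, -0.3945302665233612) 0.10478152334690094 0.02266057658521865
rib top 139 [0.62890862 0.08709653 0.20395801] ((0.6298178434371948, 0.08727322518825531), (0.06998331099748611, 0.015909874811768532), 13.660721778869629)
cover top 999 [0.62783561 0.08680172 0.1766016 ] ((0.6297280788421631, 0.08724233508110046), (0.16502729058265686, 0.05979035049676895), 13.625399589538574)
side [ 252  312  103   72 6159]
bat side [ 0.52798546 -0.38406795  0.02      ] (0.5260491371154785, -0.39566415548324585) 0.1051207110285759 0.02404129962939231
rib side 166 [0.62974268 0.08382917 0.20399895] ((0.6320560574531555, 0.08567814528942108), (0.07088835537433624, 0.01937353052198887), 14.228944778442383)
cover side 820 [0.62664494 0.07781377 0.1780708 ] ((0.6307018399238586, 0.08775894343852997), (0.1656714230775833, 0.06701945513486862), 12.830231666564941)
('top', 36, 138) [0.7194 0.2979 0.12  ]
('top', 408, 52) [0.7678 0.1088 0.12  ]
('top', 150, 626) [0.4693 0.2319 0.12  ]
('side', 58, 180) [0.4739 0.2345 0.12  ]
('side', 512, 62) [0.7177 0.298  0.12  ]
('side', 725, 285) [0.7673 0.1044 0.12  ]
('side', 228, 430) [0.5218 0.0414 0.12  ]
('top', 568, 195) [0.6803 0.0248 0.165 ] [0.686  0.0251 0.145 ]
('side', 612, 335) [0.6845 0.0257 0.165 ] [0.6937 0.0488 0.145 ]
('top', 546, 497) [0.5299 0.034  0.165 ] [0.5327 0.0344 0.145 ]
('side', 264, 440) [ 0.5248 -0.0168  0.165 ] [0.5298 0.0051 0.145 ]
h [0.68050284 0.02531751 0.16438926] [0.67716914 0.02231681 0.16559138] [0.53487985 0.03352168 0.11553076] [0.53113225 0.03338738 0.12044103]
```

Rib at (0.630, 0.087), with its long axis at about 14° from world x. Bat centre at (0.526, −0.395). Moving above the rib.

```bash
python3 -m crank '{"travel": [[0.5,-0.6,0.8],[1.3,-1.5,1.6],[2.2,-2.6,1.8],[3.1,-3.7,1.8],[4.1,-4.8,1.8],[5.0,-5.9,1.8],[5.9,-7.0,1.8],[6.8,-8.1,1.8],[7.8,-9.2,1.8],[8.7,-10.3,1.8],[9.6,-11.4,1.8],[10.6,-12.5,1.8]], "twist": [[0,0,0.5],[0,0,1],[0,0,1.7],[0,0,2.4],[0,0,3.1],[0,0,3.8],[0,0,4.5],[0,0,5.2],[0,0,5.9],[0,0,6.6],[0,0,7.2],[0,0,7.5]], "claw": [1,1,1,1,1,1,0.5,0.5,0.3,0.2,0.2,0.2]}'; python3 - <<'E'
from h import *
s=bot.observe();print(s["t"],s["ee_pos"],s["tcp_rot"],s["joint_positions"],s["finger_gap"])
E
```

```text
t: 1.1
ee_pos: [0.5446, 0.1872, 0.299]
tcp_rot: [-0.0, -0.125, 0.992, -0.0]
contact_force: [0.8, 1.3, 0.1]
finger_gap: 0.0512
1.1 [0.54458089 0.18715677 0.29896798] [-2.71944456e-04 -1.24828311e-01  9.92178320e-01 -1.64339157e-05] [ 2.71920720e-01  4.40280472e-02  1.18438896e+00  4.99307823e-05
  1.91371850e+00 -1.54916841e+00] 0.05122643110194333
```

```bash
python3 -m crank '{"travel": [[0.9,-1.0,0],[1.8,-2.0,0],[2.3,-2.7,-0.3],[2.48,-2.96,-0.7],[2.48,-2.96,-1.2],[2.48,-2.96,-1.6],[2.48,-2.96,-1.6],[2.48,-2.96,-1.6]], "twist": [[0,0,0],[0,0,0],[0,0,0],[0,0,0],[0,0,0],[0,0,0],[0,0,0],[0,0,0]], "claw": [0.2,0.2,0.2,0.2,0.2,0.2,0.2,0.2]}'; python3 - <<'E'
from h import *
p,d=bot.read_camera("side");crop(p,225,355,60,190,5,"pics/s1.png")
p,d=bot.read_camera("top");crop(p,150,260,105,215,5,"pics/t1.png")
print(proj("side",[[.630,.087,.191],[.63,.087,.205]]))
E
```

```text
t: 1.77
ee_pos: [0.6174, 0.1008, 0.2498]
tcp_rot: [-0.001, -0.124, 0.992, 0.0]
contact_force: [0.7, 0.4, 0.3]
finger_gap: 0.0511
[[300.73205324 144.96162561]
 [301.164573   140.61779259]]
```

View pics/s1.png

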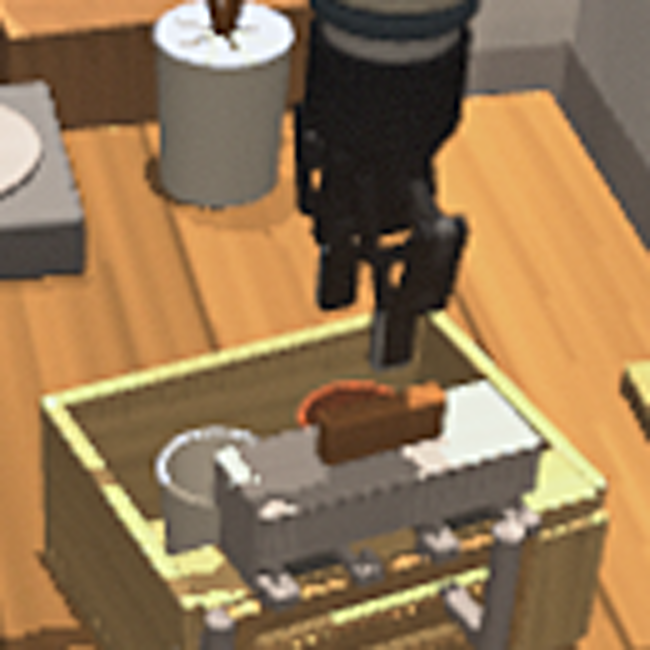

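The gripper hangs just off the rib, about 12 mm short in x and y. Correcting, then coming down.

```bash
python3 -m crank '{"travel": [[0.2,-0.22,0],[0.42,-0.46,0],[0.42,-0.46,0],[0.42,-0.46,0]], "twist": [[0,0,0],[0,0,0],[0,0,0],[0,0,0]], "claw": [0.2,0.2,0.2,0.2]}'; python3 - <<'E'
from h import *
p,d=bot.read_camera("side");crop(p,225,355,60,190,5,"pics/s2.png")
p,d=bot.read_camera("top");crop(p,150,260,105,215,5,"pics/t2.png")
E
```

```text
t: 2.2
ee_pos: [0.6313, 0.0858, 0.2514]
tcp_rot: [0.0, -0.123, 0.992, -0.0]
contact_force: [1.0, 0.6, -0.2]
finger_gap: 0.0515
```

View pics/s2.png

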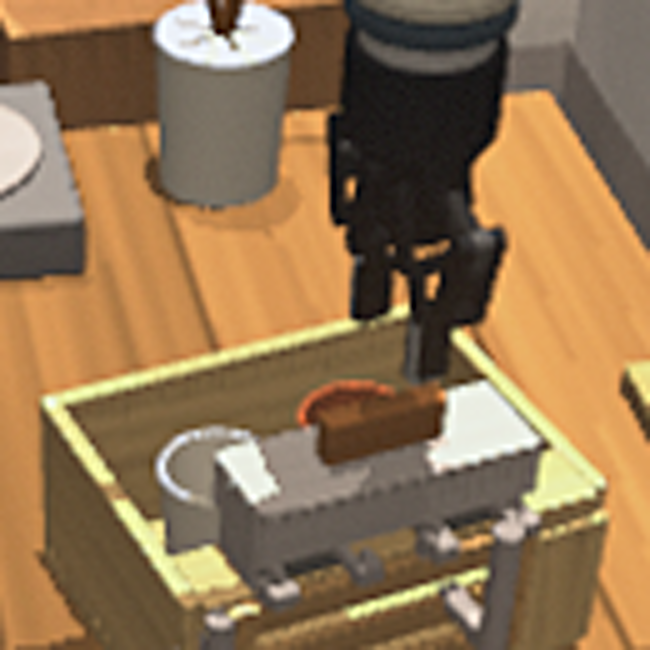

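View pics/t2.png

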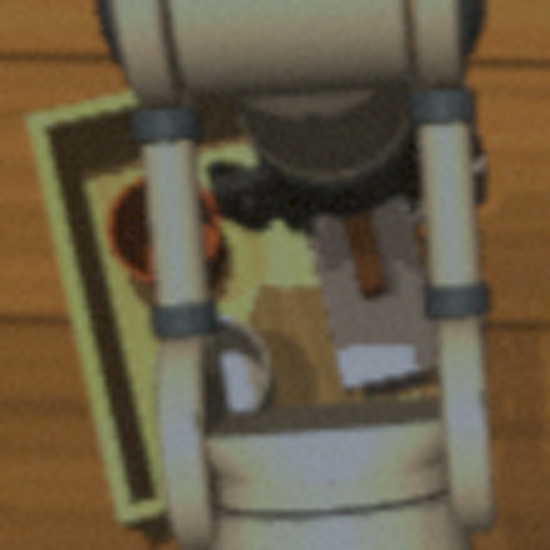

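```bash
python3 - <<'E'
from h import *
c=np.array([.6313,.0858,.2374]);a=np.array([-.243,.97,0]);b=np.array([.97,.243,0])
for w in(-.026,.026):
  for e in(-.011,.011):
    print(w,e,(proj("side",c+a*w+b*e+[0,0,.006])-[225,60])*5)
E
```

```text
-0.026 -0.011 [395.48845242 375.61757039]
-0.026 0.011 [434.39797413 365.3917475 ]
0.026 -0.011 [346.77226154 320.76367128]
0.026 0.011 [384.76471535 311.14567296]
```

```bash
python3 -m crank '{"travel": [[0,0,-0.4],[0,0,-0.8],[0,0,-1.2],[-0.03,0.04,-1.5],[-0.03,0.04,-1.75],[-0.03,0.04,-1.82],[-0.03,0.04,-1.82],[-0.03,0.04,-1.82]], "twist": [[0,0,0],[0,0,0],[0,0,0],[0,0,0],[0,0,0],[0,0,0],[0,0,0],[0,0,0]], "claw": [0.2,0.2,0.2,0.2,0.2,0.2,0.2,0.2]}'; python3 -c "
from h import *
p,d=bot.read_camera('side');crop(p,225,355,90,190,6,'pics/s3.png')"
```

```text
t: 2.97
ee_pos: [0.63, 0.0878, 0.1969]
tcp_rot: [0.0, -0.124, 0.992, -0.0]
contact_force: [-0.7, -0.9, -0.3]
finger_gap: 0.0511
```

View pics/s3.png

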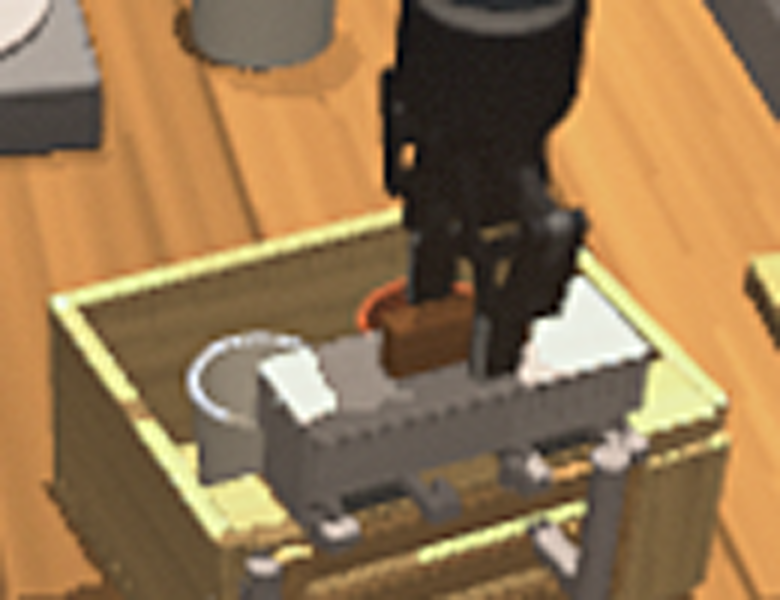

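The fingers straddle the rib about its middle (crop ~(470,330)). Closing.

```bash
python3 -m crank '{"travel": [[0,0,0],[0,0,0],[0,0,0],[0,0,0],[0,0,0],[0,0,0],[0,0,0],[0,0,0]], "twist": [[0,0,0],[0,0,0],[0,0,0],[0,0,0],[0,0,0],[0,0,0],[0,0,0],[0,0,0]], "claw": [0,-0.3,-0.6,-1,-1,-1,-1,-1]}'; python3 -m crank '{"travel": [[0,0,0.1],[0,0,0.3],[0,0,0.6],[0,0,1.0],[0,0,1.4],[0,0,1.8],[0,0,2.2],[0,0,2.6],[0,0,2.9],[0,0,3.0],[0,0,3.0],[0,0,3.0]], "twist": [[0,0,0],[0,0,0],[0,0,0],[0,0,0],[0,0,0],[0,0,0],[0,0,0],[0,0,0],[0,0,0],[0,0,0],[0,0,0],[0,0,0]], "claw": [-1,-1,-1,-1,-1,-1,-1,-1,-1,-1,-1,-1]}'; python3 -c "
from h import *
p,d=bot.read_camera('side');crop(p,225,355,60,190,5,'pics/s4.png')"
```

```text
t: 3.68
ee_pos: [0.6301, 0.0877, 0.1973]
tcp_rot: [0.001, -0.124, 0.992, -0.0]
contact_force: [-0.9, -0.5, 3.3]
finger_gap: 0.0148
t: 4.68
ee_pos: [0.6299, 0.0877, 0.2865]
tcp_rot: [-0.0, -0.124, 0.992, -0.0]
contact_force: [0.5, 0.1, -2.3]
finger_gap: 0.0148
```

View pics/s4.png

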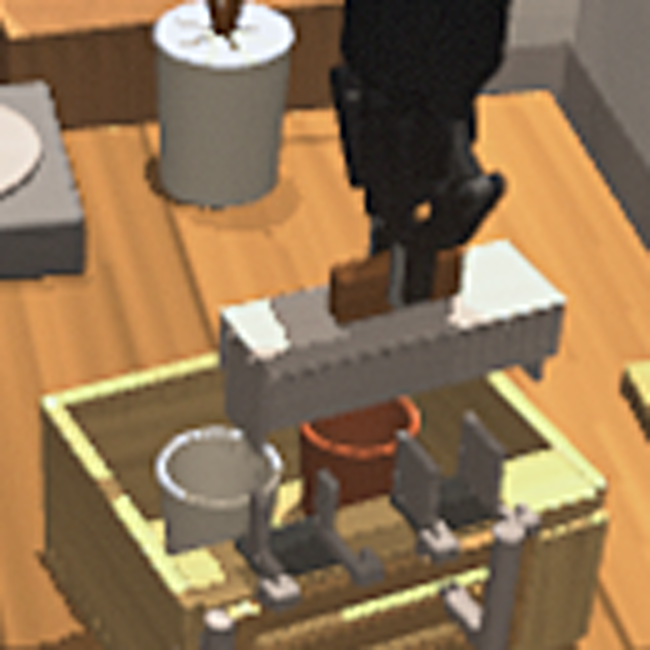

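The cover came up level. The narrow catch (crop ~(285,540)) is the hinge-side one and the broad catch is beside the pull. Carrying the cover to the bat.

```bash
python3 -m crank '{"travel": [[-0.05,-0.2,0],[-0.15,-0.7,0],[-0.35,-1.5,0],[-0.55,-2.5,0],[-0.75,-3.5,0],[-1.0,-4.5,0],[-1.2,-5.5,0],[-1.4,-6.5,0],[-1.6,-7.4,0],[-1.75,-8.2,0],[-1.85,-8.6,0],[-1.9,-8.8,0]], "twist": [[0,0,-0.1],[0,0,-0.4],[0,0,-0.8],[0,0,-1.3],[0,0,-1.8],[0,0,-2.4],[0,0,-3],[0,0,-3.5],[0,0,-4],[0,0,-4.5],[0,0,-4.8],[0,0,-5]], "claw": [-1,-1,-1,-1,-1,-1,-1,-1,-1,-1,-1,-1]}'; python3 -m crank '{"travel": [[-0.1,-0.4,0],[-0.25,-1.1,0],[-0.45,-2.0,0],[-0.65,-3.0,0],[-0.85,-4.0,0],[-1.05,-5.0,0],[-1.25,-5.9,0],[-1.45,-6.6,0],[-1.55,-7.1,0],[-1.57,-7.3,0],[-1.57,-7.3,0],[-1.57,-7.3,0]], "twist": [[0,0,-0.2],[0,0,-0.6],[0,0,-1.1],[0,0,-1.6],[0,0,-2.1],[0,0,-2.6],[0,0,-3.1],[0,0,-3.5],[0,0,-3.8],[0,0,-4],[0,0,-4],[0,0,-4]], "claw": [-1,-1,-1,-1,-1,-1,-1,-1,-1,-1,-1,-1]}'
```

```text
t: 5.73
ee_pos: [0.5718, -0.1789, 0.2863]
tcp_rot: [-0.0, 0.097, 0.995, -0.0]
contact_force: [0.1, -0.8, -2.2]
finger_gap: 0.0149
t: 6.73
ee_pos: [0.5264, -0.3944, 0.2866]
tcp_rot: [-0.0, 0.265, 0.964, 0.0]
contact_force: [0.1, 0.8, -1.0]
finger_gap: 0.0149
```

```bash
python3 -m crank '{"travel": [[0,0,-0.4],[0,0,-1.2],[0,0,-2.1],[0,0,-3.0],[0,0,-3.9],[0,0,-4.7],[0,0,-5.3],[0,0,-5.7],[0,0,-5.9],[0,0,-6.0],[0,0,-6.0],[0,0,-6.0]], "twist": [[0,0,0],[0,0,0],[0,0,0],[0,0,0],[0,0,0],[0,0,0],[0,0,0],[0,0,0],[0,0,0],[0,0,0],[0,0,0],[0,0,0]], "claw": [-1,-1,-1,-1,-1,-1,-1,-1,-1,-1,-1,-1]}'; python3 -m crank '{"travel": [[0,0,-0.05],[0,0,-0.1],[0,0,-0.15],[0,0,-0.2],[0,0,-0.25],[0,0,-0.3],[0,0,-0.3]], "twist": [[0,0,0],[0,0,0],[0,0,0],[0,0,0],[0,0,0],[0,0,0],[0,0,0]], "claw": [-1,-1,-1,-1,-1,-1,-1]}'
```

```text
t: 7.73
ee_pos: [0.5265, -0.3954, 0.1084]
tcp_rot: [0.001, 0.265, 0.964, -0.0]
contact_force: [-0.1, -0.4, -2.5]
finger_gap: 0.015
t: 8.32
ee_pos: [0.5258, -0.3953, 0.0975]
tcp_rot: [-0.0, 0.266, 0.964, 0.0]
contact_force: [0.2, 0.6, -1.2]
finger_gap: 0.015
```

```bash
python3 -m crank '{"travel": [[0,0,-0.03],[0,0,-0.06],[0,0,-0.06]], "twist": [[0,0,0],[0,0,0],[0,0,0]], "claw": [-1,-1,-1]}';python3 -c "
from h import *
p,d=bot.read_camera('side');crop(p,200,400,220,384,3,'pics/s5.png')"
```

```text
t: 8.57
ee_pos: [0.5259, -0.3953, 0.0973]
tcp_rot: [0.0, 0.266, 0.964, -0.0]
contact_force: [-2.9, 2.2, 5.2]
finger_gap: 0.0142
```

View pics/s5.png

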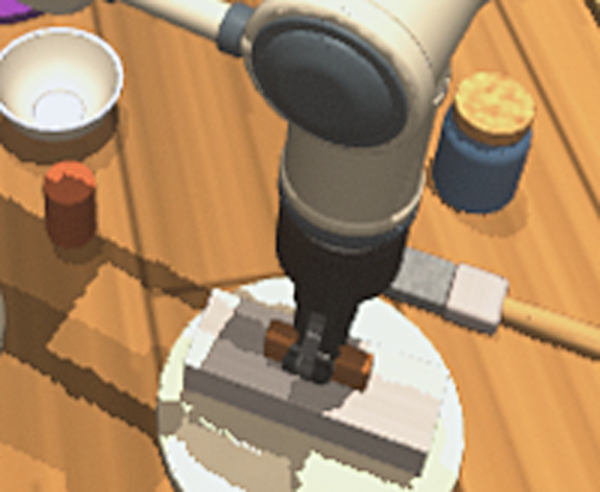

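Contact is at 0.097 m, which is where the bat's top should be. The cover is centred, so I'll let go and rise.

```bash
python3 -m crank '{"travel": [[0,0,0],[0,0,0],[0,0,0],[0,0,0],[0,0,0],[0,0,0.2],[0,0,0.8],[0,0,1.6],[0,0,2.5],[0,0,3.5],[0,0,4.6],[0,0,5.6]], "twist": [[0,0,0],[0,0,0],[0,0,0],[0,0,0],[0,0,0],[0,0,0],[0,0,0],[0,0,0],[0,0,0],[0,0,0],[0,0,0],[0,0,0]], "claw": [-0.5,-0.2,0.1,0.2,0.2,0.2,0.2,0.2,0.2,0.2,0.2,0.2]}';python3 - <<'E'
from h import *
T={}
for n in("side","top"):
    p,d=bot.read_camera(n);np.savez(f"{n}1.npz",p=p,d=d);T[n]=p
crop(T["side"],225,355,110,220,6,"pics/s6.png");crop(T["top"],205,260,125,205,7,"pics/t6.png");crop(T["side"],200,400,220,384,3,"pics/s6b.png")
E
```

```text
t: 9.62
ee_pos: [0.5257, -0.3951, 0.2663]
tcp_rot: [0.0, 0.266, 0.964, -0.0]
contact_force: [-0.1, -0.4, 0.9]
finger_gap: 0.0514
```

View pics/s6.png

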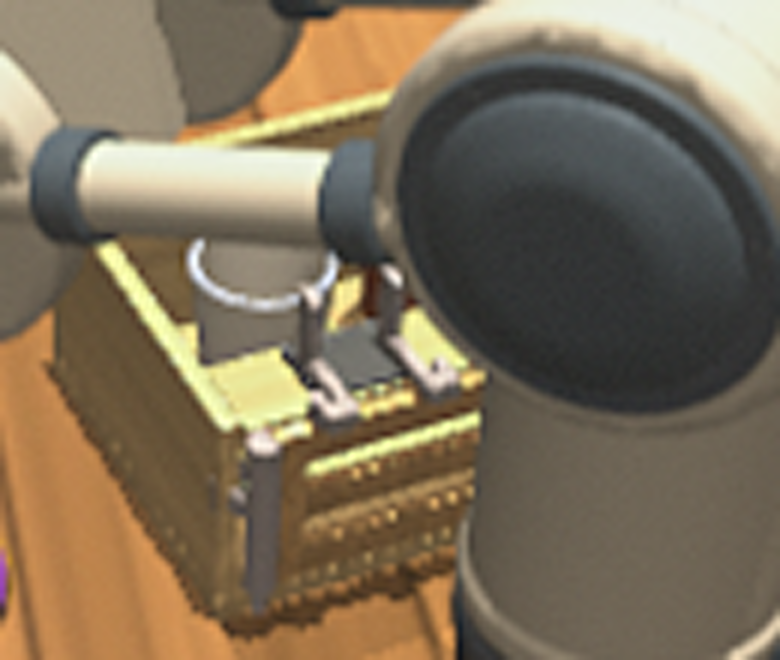

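View pics/t6.png

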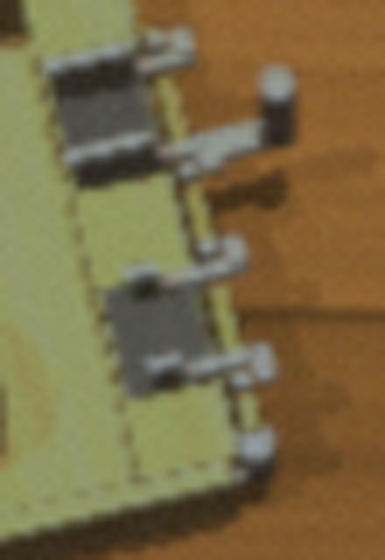

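View pics/s6b.png

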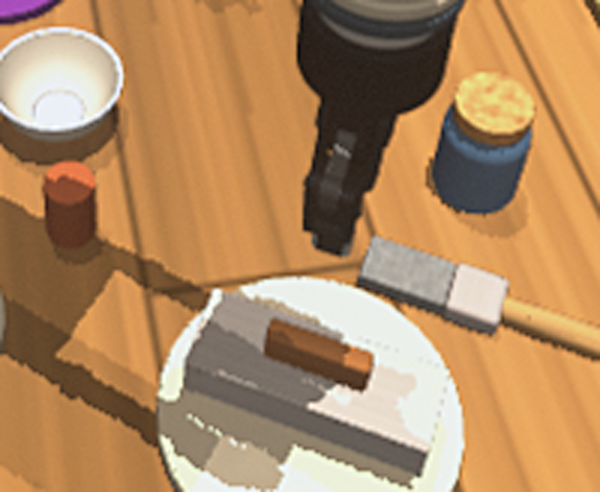

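The cover stands upright and centred on the bat. From the top crop: narrow tab tops at ~(140,273) and (165,365), broad at ~(90,60) and (112,150). Computing the catch middles.

```bash
python3 - <<'E'
from h import *
def pt(n,a,b,x0,y0,z,s): return ray(n,np.array(x0+a/s-.5),np.array(y0+b/s-.5),z)
g=lambda a,b:pt("top",a,b,205,125,.166,7)
N=[g(140,273),g(165,363)];B=[g(90,59),g(112,149)]
for q in(N,B):
    print(q[0].round(4),q[1].round(4),"mid",((q[0]+q[1])/2).round(4),np.linalg.norm(q[0]-q[1]).round(4))
mN=(N[0]+N[1])/2;mB=(B[0]+B[1])/2;d=mB-mN;print(np.linalg.norm(d),np.degrees(np.arctan2(d[1],d[0])),(mB+mN)/2)
t=np.load("top1.npz")["d"];P=W("top",*np.meshgrid(np.arange(512),np.arange(384)),t)
z=P[...,2];m=(z>.155)&(z<.175)&(P[...,0]>.5)&(P[...,0]<.75)&(P[...,1]>0)&(P[...,1]<.2)
k,l,st,c=cv2.connectedComponentsWithStats(m.astype(np.uint8))
for i in range(1,k): print(st[i,4],P[l==i].mean(0).round(4),c[i])
# pull post top from side0
E
```

```text
[0.5997 0.0815 0.166 ] [0.5617 0.0705 0.166 ] mid [0.5807 0.076  0.166 ] 0.0396
[0.6913 0.1041 0.166 ] [0.6526 0.0941 0.166 ] mid [0.672  0.0991 0.166 ] 0.04
0.09412658988468756 14.184275232590355 [0.6263497  0.08755105 0.166     ]
39 [0.6922 0.1035 0.1632] [217.64102564 132.92307692]
26 [0.6816 0.0239 0.1637] [244.5        136.69230769]
34 [0.6537 0.0939 0.1637] [220.64705882 145.61764706]
13 [0.6008 0.0794 0.1658] [225.23076923 163.15384615]
12 [0.5622 0.0699 0.1635] [228.33333333 176.33333333]
```

```bash
python3 -m crank '{"travel": [[0.05,0.3,0],[0.1,0.9,0],[0.2,1.8,0],[0.35,2.9,0],[0.45,4.0,0],[0.6,5.1,0],[0.7,6.2,0],[0.85,7.3,0],[1.0,8.4,0],[1.1,9.3,0],[1.2,9.9,0],[1.2,10.2,0]], "twist": [[0,0,-0.2],[0,0,-0.6],[0,0,-1.2],[0,0,-1.9],[0,0,-2.6],[0,0,-3.3],[0,0,-4],[0,0,-4.7],[0,0,-5.4],[0,0,-6],[0,0,-6.5],[0,0,-6.8]], "claw": [0.55,0.55,0.55,0.55,0.55,0.55,0.55,0.55,0.55,0.55,0.55,0.55]}'; python3 -m crank '{"travel": [[0.1,0.4,0],[0.2,1.2,0],[0.3,2.2,0],[0.4,3.2,0],[0.5,4.2,0],[0.6,5.0,0],[0.65,5.4,0],[0.65,5.5,0],[0.65,5.5,0]], "twist": [[0,0,-0.2],[0,0,-0.6],[0,0,-1.0],[0,0,-1.5],[0,0,-1.9],[0,0,-2.1],[0,0,-2.2],[0,0,-2.2],[0,0,-2.2]], "claw": [0.55,0.55,0.55,0.55,0.55,0.55,0.55,0.55,0.55]}'
```

```text
t: 10.72
ee_pos: [0.562, -0.0866, 0.2638]
tcp_rot: [-0.0, 0.536, 0.844, 0.0]
contact_force: [0.6, -0.7, 0.4]
finger_gap: 0.066
t: 11.47
ee_pos: [0.5812, 0.0764, 0.2636]
tcp_rot: [-0.0, 0.614, 0.79, -0.0]
contact_force: [0.1, -0.2, -0.0]
finger_gap: 0.066
```

```bash
python3 -m crank '{"travel": [[0,-0.03,-0.4],[0,-0.03,-1.0],[0,-0.03,-1.6],[0,-0.03,-2.1],[0,-0.03,-2.4],[0,-0.03,-2.4],[0,-0.03,-2.4]], "twist": [[0,0,0],[0,0,0],[0,0,0],[0,0,0],[0,0,0],[0,0,0],[0,0,0]], "claw": [0.55,0.55,0.55,0.55,0.55,0.55,0.55]}';python3 -c "
from h import *
p,d=bot.read_camera('side');crop(p,225,355,90,200,6,'pics/s7.png')"
```

```text
t: 12.05
ee_pos: [0.581, 0.0739, 0.1914]
tcp_rot: [-0.0, 0.615, 0.789, -0.0]
contact_force: [0.1, -0.2, -1.1]
finger_gap: 0.0661
```

View pics/s7.png

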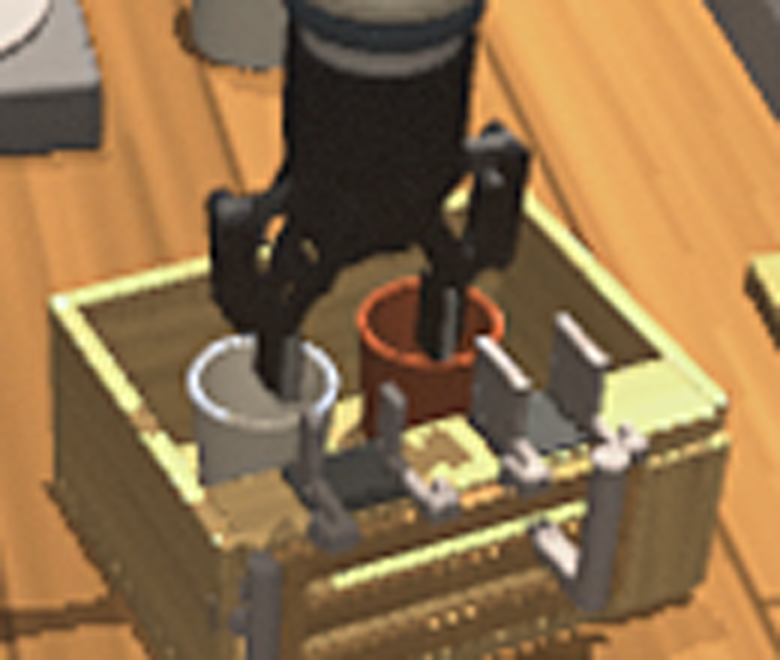

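```bash
python3 - <<'E'
from h import *
a=np.array([.9694,.2453,0])
f=lambda P:((proj("side",P)-[225,90])*6+3).round(0)
m=np.array([.5812,.0755,.166]);print("tabtops",f(m+a*.02),f(m-a*.02))
m=np.array([.6725,.0988,.166]);print("broad",f(m+a*.02),f(m-a*.02))
c=np.array([.581,.0739,.1814]);b=np.array([-.245,.969,0])
for s in(-.033,.033): print([f(c+a*s+b*e) for e in(-.011,.011)])
E
```

```text
tabtops [391. 394.] [309. 417.]
broad [578. 342.] [500. 364.]
[array([295., 413.]), array([272., 384.])]
[array([432., 375.]), array([409., 347.])]
```

Projected tab tops fall within about 1 px of those seen and the fingers straddle the narrow catch. Going down and pinching.

```bash
python3 -m crank '{"travel": [[0,0.03,-0.3],[0,0.03,-0.6],[0,0.03,-0.9],[0,0.03,-1.2],[0,0.03,-1.38],[0,0.03,-1.38],[0,0.03,-1.38]], "twist": [[0,0,0],[0,0,0],[0,0,0],[0,0,0],[0,0,0],[0,0,0],[0,0,0]], "claw": [0.55,0.55,0.55,0.55,0.55,0.55,0.55]}';python3 -m crank '{"travel": [[0,0,0],[0,0,0],[0,0,0],[0,0,0],[0,0,0],[0,0,0],[0,0,0],[0,0,0]], "twist": [[0,0,0],[0,0,0],[0,0,0],[0,0,0],[0,0,0],[0,0,0],[0,0,0],[0,0,0]], "claw": [0.3,0.1,-0.1,-0.3,-0.5,-0.7,-0.7,-0.7]}';python3 -c "
from h import *
p,d=bot.read_camera('side');crop(p,225,355,90,200,6,'pics/s8.png')
s=bot.observe();print(s['contact_force'],s['finger_gap'],s['ee_pos'])"
```

```text
t: 12.68
ee_pos: [0.581, 0.0758, 0.1498]
tcp_rot: [-0.0, 0.614, 0.789, -0.0]
contact_force: [-1.0, 0.2, -0.2]
finger_gap: 0.0659
t: 13.35
ee_pos: [0.5808, 0.0756, 0.1528]
tcp_rot: [0.0, 0.614, 0.789, -0.0]
contact_force: [-7.2, -0.6, 9.8]
finger_gap: 0.0226
[-7.02972108 -0.59516633  9.85270592] 0.022496298279184316 [0.58075178 0.0755383  0.1528294 ]
```

View pics/s8.png

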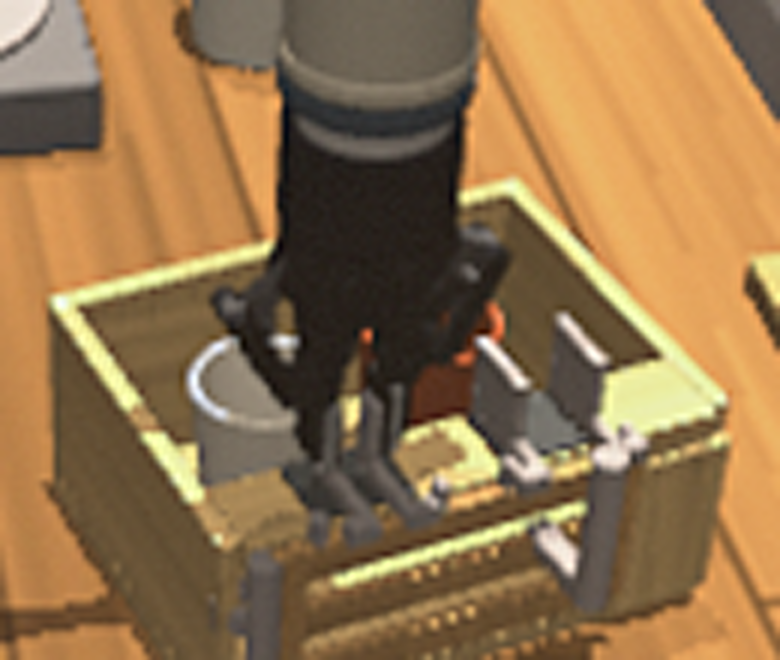

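Gap is 22.6 mm and both narrow tabs are seen pushed in. Next I'll open, rise and move to the broad catch.

```bash
python3 -m crank '{"travel": [[0,0,0],[0,0,0],[0,0,0],[0,0,0],[0,0,0.4],[0,0,1.0],[0,0,1.6],[0,0,1.9],[0.5,0.12,1.9],[1.4,0.35,1.9],[2.3,0.58,1.9],[2.8,0.7,1.9]], "twist": [[0,0,0],[0,0,0],[0,0,0],[0,0,0],[0,0,0],[0,0,0],[0,0,0],[0,0,0],[0,0,0],[0,0,0],[0,0,0],[0,0,0]], "claw": [-0.4,-0.1,0.2,0.45,0.55,0.55,0.55,0.55,0.55,0.55,0.55,0.55]}';python3 -m crank '{"travel": [[0.2,0.05,0],[0.25,0.06,0],[0.25,0.06,0],[0.25,0.06,0]], "twist": [[0,0,0],[0,0,0],[0,0,0],[0,0,0]], "claw": [0.55,0.55,0.55,0.55]}';python3 -c "
from h import *
p,d=bot.read_camera('side');crop(p,225,355,90,200,6,'pics/s9.png')"
```

```text
t: 14.4
ee_pos: [0.6671, 0.0973, 0.2072]
tcp_rot: [0.0, 0.614, 0.789, 0.0]
contact_force: [0.1, 1.1, -0.3]
finger_gap: 0.066
t: 14.73
ee_pos: [0.6723, 0.0983, 0.2078]
tcp_rot: [-0.0, 0.614, 0.789, -0.0]
contact_force: [0.5, 0.1, 0.4]
finger_gap: 0.0662
```

View pics/s9.png

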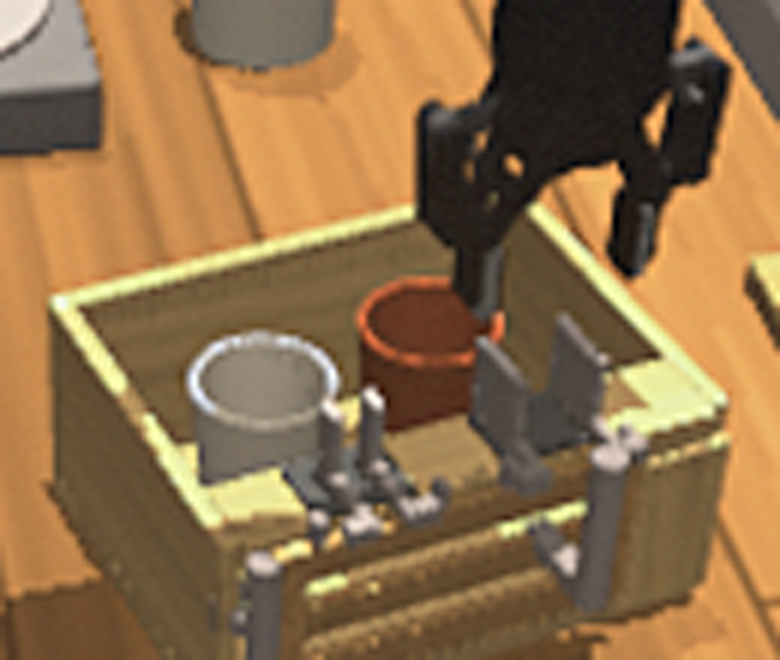

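The narrow tabs stay in, at crop (330,410) and (372,395), about 20 mm apart. Now pinching the broad catch.

```bash
python3 -m crank '{"travel": [[0,0,-0.4],[0,0,-0.8],[0,0,-1.2],[0,0,-1.6],[0,0,-1.9],[0,0,-1.93],[0,0,-1.93],[0,0,-1.93]], "twist": [[0,0,0],[0,0,0],[0,0,0],[0,0,0],[0,0,0],[0,0,0],[0,0,0],[0,0,0]], "claw": [0.55,0.55,0.55,0.55,0.55,0.55,0.55,0.55]}';python3 -m crank '{"travel": [[0,0,0],[0,0,0],[0,0,0],[0,0,0],[0,0,0],[0,0,0],[0,0,0],[0,0,0]], "twist": [[0,0,0],[0,0,0],[0,0,0],[0,0,0],[0,0,0],[0,0,0],[0,0,0],[0,0,0]], "claw": [0.3,0.1,-0.1,-0.3,-0.5,-0.7,-0.7,-0.7]}';python3 -m crank '{"travel": [[0,0,0],[0,0,0],[0,0,0],[0,0,0],[0,0,0.4],[0,0,1.0],[0,0,1.7],[0,0,2.4],[0,0,3.0],[0,0,3.4],[0,0,3.4],[0,0,3.4]], "twist": [[0,0,0],[0,0,0],[0,0,0],[0,0,0],[0,0,0],[0,0,0],[0,0,0],[0,0,0],[0,0,0],[0,0,0],[0,0,0],[0,0,0]], "claw": [-0.4,-0.1,0.2,0.45,0.55,0.55,0.55,0.55,0.3,0.2,0.2,0.2]}';python3 -c "
from h import *
p,d=bot.read_camera('side');crop(p,225,355,90,200,6,'pics/s10.png')
p,d=bot.read_camera('top');crop(p,205,260,125,205,7,'pics/t10.png')"
```

```text
t: 15.45
ee_pos: [0.6729, 0.0985, 0.1499]
tcp_rot: [0.0, 0.614, 0.789, 0.0]
contact_force: [-0.6, -0.8, 0.4]
finger_gap: 0.0661
t: 16.12
ee_pos: [0.6729, 0.0984, 0.1519]
tcp_rot: [0.001, 0.614, 0.789, 0.001]
contact_force: [-3.9, -0.4, 7.3]
finger_gap: 0.0226
t: 17.12
ee_pos: [0.6732, 0.0985, 0.2528]
tcp_rot: [0.001, 0.614, 0.789, 0.001]
contact_force: [0.4, 0.4, -0.1]
finger_gap: 0.0516
```

View pics/s10.png

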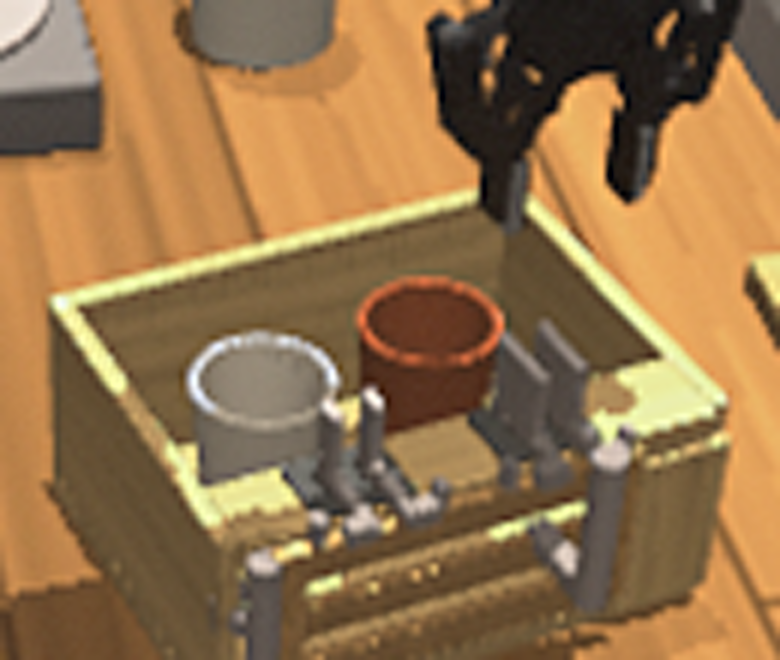

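View pics/t10.png

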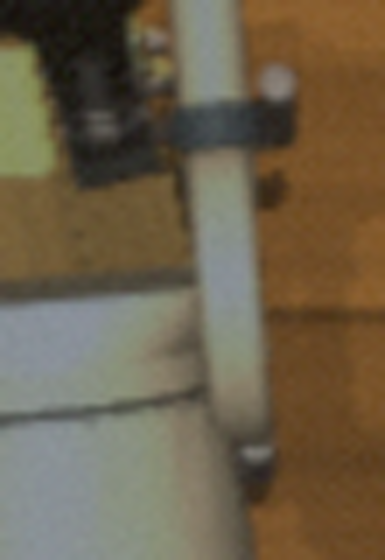

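All four tabs are in. In the side crop the broad tabs are at about (515,345) and (560,335). The pull top is at about (0.682, 0.0245) and the hinge is computed at (0.534, 0.034). Going above the pull with the jaws along the gate.

```bash
python3 -m crank '{"travel": [[0.05,-0.4,0],[0.15,-1.2,0],[0.25,-2.0,0],[0.3,-2.4,0],[0.3,-2.46,-0.4],[0.3,-2.46,-1.0],[0.3,-2.46,-1.6],[0.3,-2.46,-1.8],[0.3,-2.46,-1.8]], "twist": [[0,0,0],[0,0,0],[0,0,0],[0,0,0],[0,0,0],[0,0,0],[0,0,0],[0,0,0],[0,0,0]], "claw": [0.2,0.2,0.2,0.2,0.2,0.2,0.2,0.2,0.2]}';python3 -c "
from h import *
p,d=bot.read_camera('side');crop(p,265,375,90,200,6,'pics/s11.png')
a=np.array([.9694,.2453,0]);c=np.array([.682,.0247,.165])
print((proj('side',[c,c+a*.026+[0,0,.025],c-a*.026+[0,0,.025]])-[265,90])*6+3)"
```

```text
t: 17.97
ee_pos: [0.6807, 0.0244, 0.1941]
tcp_rot: [-0.002, 0.614, 0.789, -0.002]
contact_force: [0.5, -0.3, -0.5]
finger_gap: 0.0512
[[367.09812427 457.05113365]
 [427.35776007 395.90596015]
 [320.05785911 426.58071766]]
```

View pics/s11.png

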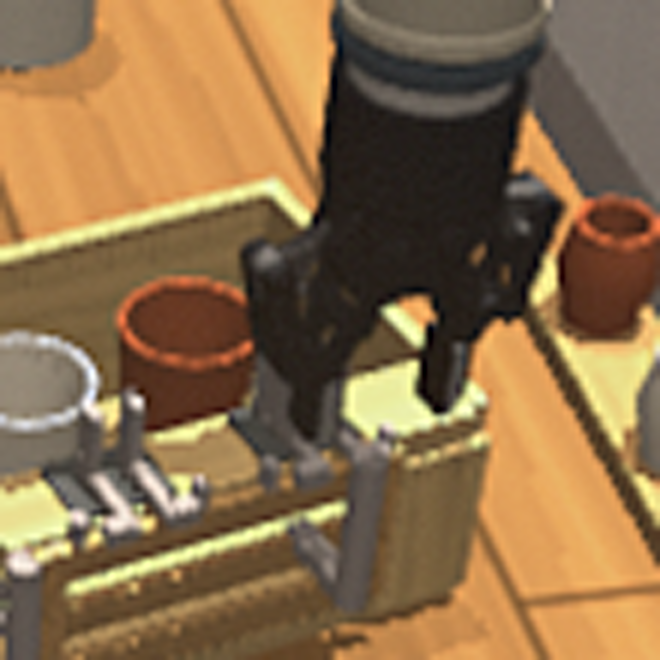

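The post top (crop ~(370,447)) is between the fingers. Going down and closing.

```bash
python3 -m crank '{"travel": [[0,0.05,-0.3],[0,0.05,-0.6],[0,0.05,-0.9],[0,0.05,-1.2],[0,0.05,-1.4],[0,0.05,-1.47],[0,0.05,-1.47]], "twist": [[0,0,0],[0,0,0],[0,0,0],[0,0,0],[0,0,0],[0,0,0],[0,0,0]], "claw": [0.2,0.2,0.2,0.2,0.2,0.2,0.2]}';python3 -m crank '{"travel": [[0,0,0],[0,0,0],[0,0,0],[0,0,0],[0,0,0],[0,0,0],[0,0,0],[0,0,0]], "twist": [[0,0,0],[0,0,0],[0,0,0],[0,0,0],[0,0,0],[0,0,0],[0,0,0],[0,0,0]], "claw": [0,-0.2,-0.4,-0.6,-0.8,-1,-1,-1]}';python3 - <<'E'
from h import *
p,d=bot.read_camera('side');crop(p,265,375,90,200,6,'pics/s12.png')
s=bot.observe();print(s['contact_force'],s['finger_gap'],s['ee_pos'],s['joint_positions'])
H=np.array([.5343,.0338]);
P0=np.array(s['ee_pos'][:2]);R=np.linalg.norm(P0-H);a0=np.arctan2(*(P0-H)[::-1]);print(R,a0)
for g in np.arange(.1,1.41,.1):
    q=H+R*np.array([np.cos(a0-g),np.sin(a0-g)]);print(round(g,2),((q-P0)/.03).round(2),round(-np.degrees(g)/5,2))
E
```

```text
t: 18.6
ee_pos: [0.6814, 0.0263, 0.1522]
tcp_rot: [-0.001, 0.614, 0.789, -0.001]
contact_force: [0.3, -0.1, 0.2]
finger_gap: 0.0515
t: 19.27
ee_pos: [0.6814, 0.0261, 0.1543]
tcp_rot: [-0.0, 0.614, 0.789, -0.0]
contact_force: [-6.0, -1.2, 4.9]
finger_gap: 0.014
[-4.82055687 -0.19141924  5.19848402] 0.013730829238511048 [0.68142717 0.02618023 0.15433587] [-1.14338977e-02  3.14244965e-01  1.13862547e+00 -9.33312528e-05
  1.68905423e+00 -2.59103467e-01]
0.1473243506484502 -0.05174410807886802
0.1 [-0.05 -0.49] -1.15
0.2 [-0.15 -0.97] -2.29
0.3 [-0.29 -1.44] -3.44
0.4 [-0.49 -1.89] -4.58
0.5 [-0.72 -2.32] -5.73
0.6 [-1.   -2.72] -6.88
0.7 [-1.32 -3.1 ] -8.02
0.8 [-1.67 -3.44] -9.17
0.9 [-2.05 -3.75] -10.31
1.0 [-2.47 -4.01] -11.46
1.1 [-2.91 -4.23] -12.61
1.2 [-3.36 -4.41] -13.75
1.3 [-3.84 -4.54] -14.9
1.4 [-4.32 -4.62] -16.04
```

View pics/s12.png

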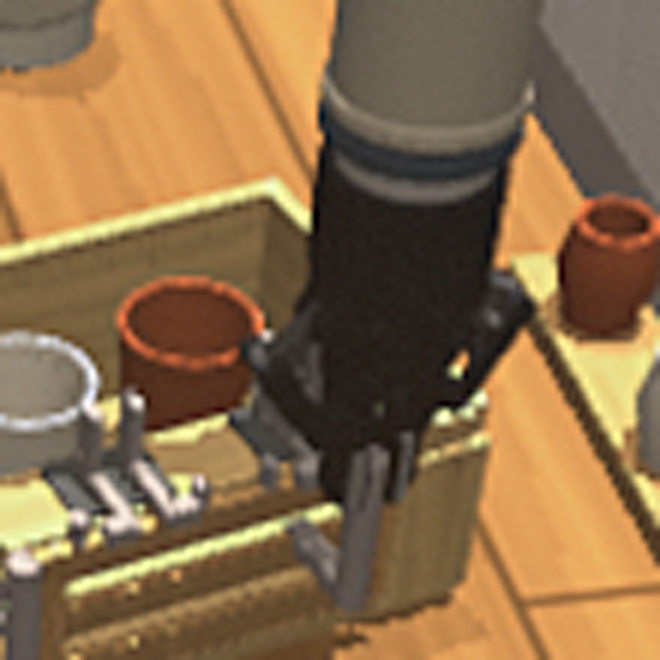

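Gripped, with a 14 mm gap reading on the 16 mm post. Swinging along the arc.

```bash
python3 -m crank '{"travel": [[-0.02,-0.24,0],[-0.05,-0.49,0],[-0.1,-0.73,0],[-0.15,-0.97,0],[-0.22,-1.2,0],[-0.29,-1.44,0],[-0.39,-1.67,0],[-0.49,-1.89,0],[-0.6,-2.1,0],[-0.72,-2.32,0],[-0.86,-2.52,0],[-1.0,-2.72,0]], "twist": [[0,0,-0.6],[0,0,-1.15],[0,0,-1.7],[0,0,-2.3],[0,0,-2.9],[0,0,-3.4],[0,0,-4],[0,0,-4.6],[0,0,-5.2],[0,0,-5.7],[0,0,-6.3],[0,0,-6.9]], "claw": [-1,-1,-1,-1,-1,-1,-1,-1,-1,-1,-1,-1]}';python3 - <<'E'
from h import *
p,d=bot.read_camera('side');crop(p,235,355,90,200,6,'pics/s13.png')
s=bot.observe();print(s['contact_force'],s['finger_gap'],s['ee_pos'])
E
```

```text
t: 20.32
ee_pos: [0.6521, -0.0551, 0.1543]
tcp_rot: [0.0, 0.821, 0.571, 0.001]
contact_force: [-2.2, 3.2, 3.5]
finger_gap: 0.0139
[-3.9396581   1.62535777  4.92579224] 0.013872364914336832 [ 0.65127253 -0.05614729  0.15431133]
```

View pics/s13.png

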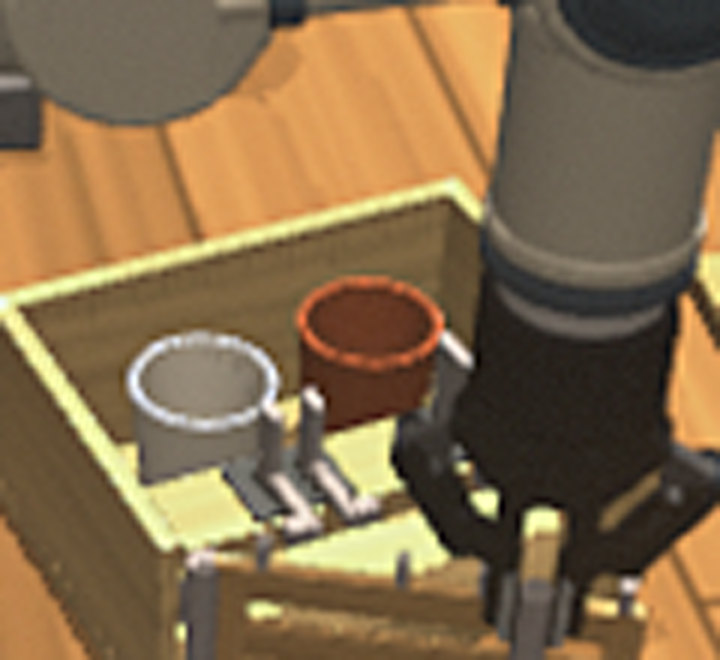

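```bash
python3 -m crank '{"travel": [[-0.16,-0.19,0],[-0.32,-0.38,0],[-0.49,-0.55,0],[-0.67,-0.72,0],[-0.86,-0.88,0],[-1.05,-1.03,0],[-1.26,-1.16,0],[-1.47,-1.29,0],[-1.69,-1.4,0],[-1.91,-1.51,0],[-2.13,-1.6,0],[-2.36,-1.69,0]], "twist": [[0,0,-0.6],[0,0,-1.15],[0,0,-1.7],[0,0,-2.3],[0,0,-2.9],[0,0,-3.4],[0,0,-4],[0,0,-4.6],[0,0,-5.2],[0,0,-5.7],[0,0,-6.3],[0,0,-6.9]], "claw": [-1,-1,-1,-1,-1,-1,-1,-1,-1,-1,-1,-1]}'; python3 -m crank '{"travel": [[-0.12,-0.04,0],[-0.24,-0.07,0],[-0.36,-0.1,0],[-0.48,-0.13,0],[-0.48,-0.13,0],[-0.48,-0.13,0],[-0.48,-0.13,0],[-0.48,-0.13,0],[-0.48,-0.13,0],[-0.48,-0.13,0]], "twist": [[0,0,-0.3],[0,0,-0.6],[0,0,-0.9],[0,0,-1.1],[0,0,-1.1],[0,0,-1.1],[0,0,-1.1],[0,0,-1.1],[0,0,-1.1],[0,0,-1.1]], "claw": [-1,-1,-1,-1,-1,-1,-1,-1,-1,-1]}';python3 - <<'E'
from h import *
p,d=bot.read_camera('side');cv2.imwrite('pics/s14.png',p[:,:,::-1]);crop(p,205,335,90,210,6,'pics/s14c.png')
p,d=bot.read_camera('top');cv2.imwrite('pics/t14.png',p[:,:,::-1])
s=bot.observe();print(s['contact_force'],s['finger_gap'],s['ee_pos'],s['qd'].round(4))
H=np.array([.5343,.0338]);P=s['ee_pos'][:2]-H;print(-.0517-np.arctan2(P[1],P[0]),np.linalg.norm(P))
E
```

```text
t: 21.37
ee_pos: [0.5817, -0.1058, 0.1543]
tcp_rot: [0.0, 0.953, 0.302, 0.001]
contact_force: [0.1, 2.5, 3.6]
finger_gap: 0.014
t: 22.2
ee_pos: [0.5674, -0.1098, 0.1543]
tcp_rot: [0.0, 0.966, 0.257, 0.001]
contact_force: [1.2, 2.2, 5.5]
finger_gap: 0.0142
[1.33519431 1.78926531 5.58556794] 0.013936496606634236 [ 0.56738592 -0.109806    0.1543054 ] [-0.0012 -0.0003  0.0003  0.0003  0.0013  0.0019]
1.2926540451424893 0.1473681197426848
```

View pics/s14c.png

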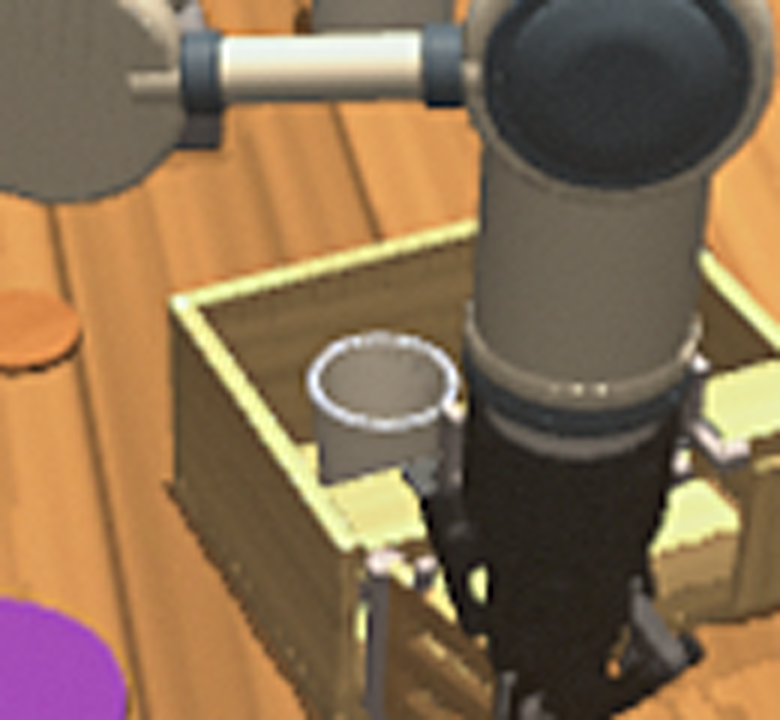

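View pics/t14.png

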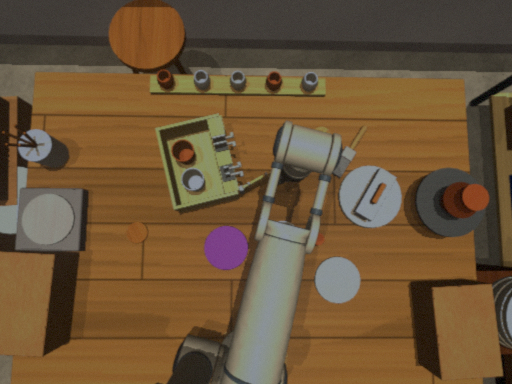

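View pics/s14.png

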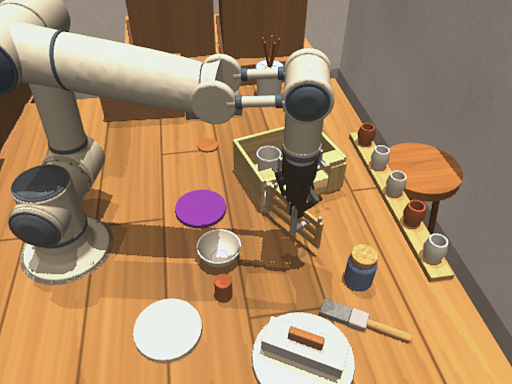

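The gate is at about 1.29 rad, held and still. The cover is on the bat (top ~(371,195)), and the cups, jar, bowl, prop and brush are where they started. Handing in.

```bash
python3 -c "
from cell import bot
print(bot.close_job());s=bot.observe();print(s['t'],s['ee_pos'],s['finger_gap'],s['contact_force'])"
```

```text
the job is handed in; nothing more can be done
None
the job is handed in; nothing more can be done
```

I finished the whole job and handed it in at about 22 s of the 72 s allowed. The hand-in reports no verdict, so success is not confirmed.

- **Cover:** I lifted it straight up, carried it to the larger white bat and set it down with about 5 N of contact. The last picture shows it upright and centred on the bat.
- **Catches:** I pinched the narrow catch first, then the broad one. The fingers closed to 22.6 mm each time, and both pairs still showed as in on the later pictures.
- **Gate:** I gripped it by the pull and swung it open. The last readings gave about 1.29 rad, worked out from the tool position around the estimated hinge, with the arm still and the grip reading 14 mm on the 16 mm post.
- **Other things:** In the last views the cups and the other items on the bench stand where they were. I compared these by eye and did not measure them.

No check failed. The gap readings came out 1 to 3 mm below the nominal widths. The two cameras placed the pull about 4 mm apart. In the last side picture the arm hides most of the broad catch.

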